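# Count the second hub bearing into the counting tray and shut its lid

### The job

A hub takes two black-sealed bearings, and one already lies in the trough of the green counting tray. Sweep the other black-sealed bearing across the deck into the trough without picking it up, leave the red-sealed bearing where it lies on the deck, then swing the white lid fully shut over the trough.

Things in the scene. Friction and masses are not known exactly. Their poses are not given: they have to be found in the camera images.
- black_bearing: the wanted bearing on the tray's deck: steel-grey ring with a BLACK seal, 35 mm diameter, 11 mm high, about 45 g, lying flat. Origin: centre of its underside, z up. It starts 45 to 65 mm left or right of the tray's middle line (trough y = 0), at trough x -105 to -63 mm. To be slid along the deck, not lifted.
- red_bearing: the odd bearing on the deck, to be left alone: steel-grey ring with a RED seal, 35 mm diameter, 11 mm high, lying flat. Origin: centre of its underside. It lies on the other side of the tray's middle line from the black one, at least 88 mm from it.
- trough (a point): centre of the trough floor of the green fixed tray, 5 mm above bench; x level, from deck to hinge; y along trough; z up. In this frame, mm: tray outside x -168..32, y +-105. Deck z 16, x -162..-26, y +-100; rim to z 22 on 3 sides, open to the trough. Trough floor z 0, x -26..26, y +-100, walls to z 22. A bearing like the black one lies in it near y 0.
- lid (a joint): white lid's angle, rad: 0 shut (level), 1.7-1.9 at start (upright, leaning back), stop 1.95. Axis along trough y at x 29, z 24 mm. Plate y +-103, 4 mm thick, reaching 58 mm from the axis, towards -x when shut (top z 26); black 4 mm grip ridge on its outer side, 54 mm from the axis. Friction hinge: stays put, moves with about 1 N. Push from behind towards -x, then down.
Things that resemble listed ones, but are neither listed nor needed, are in the scene too. What is shaped like the black_bearing but purple or yellow is not meant.

How it is judged (in metres and radians):
On the way, in this order (a step that is already met when the one before it is completed fails the run):
1. the black-sealed bearing is in the trough while the lid still stands open (x of black_bearing in the frame of trough between -0.026 and 0.026 m and y of black_bearing in the frame of trough between -0.1 and 0.1 m and z of black_bearing in the frame of trough below 0.01 m and value of joint lid above 0.5 rad), for 0.2 s.
2. the lid is shut (value of joint lid below 0.1 rad), for 0.2 s.
At the end, for the whole second after the job is handed in: The black-sealed bearing lies at rest in the trough (within its walls, underside less than 10 mm above its floor), the lid is shut to within 0.1 rad, and the red-sealed bearing lies within 20 mm of where it started (x of black_bearing in the frame of trough between -0.026 and 0.026 m and y of black_bearing in the frame of trough between -0.1 and 0.1 m and z of black_bearing in the frame of trough below 0.01 m and linear speed of black_bearing below 0.02 m/s and value of joint lid below 0.1 rad and distance of red_bearing from where it was at the start of the episode below 0.02 m); the robot touches nothing.
It fails at once if the black-sealed bearing is lifted more than 20 mm off the deck (z of black_bearing in the frame of trough above 0.036 m).
It fails at once if the red-sealed bearing is moved by more than 20 mm (distance of red_bearing from where it was at the start of the episode above 0.02 m).
It also fails if it takes over 42 s, if anything falls off the work surface, if the arm or the gripper's body presses on something with over 40 N, if the wrist force passes 120 N, or if a joint passes its speed limit or range.

### The arm

A 6-joint arm with a two-finger parallel gripper is mounted at the origin on a cart in front of the work surface, level with it; the furniture and walls round the work are solid. World frame = base frame: x ahead of the robot, y to its left, z up, the work surface at z = 0. Lengths are in mm, angles in rad, forces in N, time in s.
With the tool pointing down it reaches from about 300 to 775 mm from the base axis. Payload 14.6 kg.
Tool frame: the origin (TCP) lies on the centre line of the jaws, within the pads' length; the fingertips stand 19 mm ahead of it and the grasp point (between the pads) is the TCP (bot.tip_reach is the distance from the TCP to the fingertips, in mm); y points along the fingers, x is the direction in which the jaws open and shut, and the axes are right-handed (so a half turn about y gives the same grasp; the last joint's range is limited). The gripper opens to 85 mm and grips with 20 to 120 N. Pads are 22 mm wide; open, the fingers measure 114 mm over their backs; the gripper's body (76 mm by 85 mm) begins 54 mm behind the grasp point. The pads swing forward as they close: fully open they stand 13 mm farther back than shut.
Start: joints at [-1.385, 0.3, 1.521, -0, 1.321, -0.067], TCP at [137.557, -532.511, 250.281] pointing down, gripper open.
Joint ranges: [-3.03, 3.03], [-0.79, 2.21], [0.23, 2.52], [-1.04, 4.18], [0, 3.07], [-2.55, 2.55]. Speed limits (rad/s): [2.22, 2.22, 2.57, 3.14, 3.14, 3.14].

### API

Orientations are given as a unit quaternion [w, x, y, z].
In Python, from rig import bot gives the robot as it stands. Calls block until the motion is done:
- bot.move_to(position, orientation): joint-space move of the TCP to a pose.
- bot.servo_line(position, attitude=None, speed=150, until_force=None): straight line of the TCP; attitude=None keeps the orientation; speed is the mean speed in mm/s. With until_force (N) it stops when the force on the tool has changed by that much, and returns True; else False.
- bot.move_joints(angles): joint-space move.
- bot.move_gripper(opening, grip_force=None): finger opening in mm; grip_force is the grip in N (None keeps the last); returns when the fingers have stopped.
- bot.dwell(seconds).
- bot.ik(position, orientation): joint angles nearest the present ones, or None.
- bot.read_state(): the state.
- bot.read_camera(name): name is "side" or "top" or "wrist"; returns a dict with "image" (420x560x3 uint8, blue, green, red), "depth" (420x560 float32, mm along the optical axis (not along the pixel's ray), 0 where there is no reading), "fovy" (degrees; the focal length in pixels is half the picture's height over the tangent of half this angle, whatever the lens; pixels are square), "cx", "cy" (the principal point, pixels), "eye" and "attitude" of the camera in the world; the wrist camera has in their place "mount" (4x4, takes a point from camera to tool coordinates, whose origin is the TCP and whose axes are the tool frame's). Camera axes: x right, y down, z forward; pixel columns grow to the right and rows downward; lengths in mm; the calibration is good to about 2 mm. A picture is of the moment at which its call begins: read the wrist's pose just before it.
A pose or a line that the arm cannot do raises bot.MotionError and nothing moves.
- bot.finish_job(): hands the job in, once; it reports no verdict.
The state is a dict: "clock": time; "joint_positions": joint angles; "qvel": joint speeds; "effort": joint torques, N m; "ee_pos": TCP position; "tool_rot": TCP orientation; "ft_force": force on the tool from outside, world axes, zero at the start; "moment": the same for the moment, N m; "grip_width": finger opening in mm.
Only numpy, scipy, OpenCV 4.12 (cv2) and the standard library are available. Lean on these libraries where they do the work, as an engineer would, in place of code of your own. Each camera call takes 0.05 s, during which the arm holds its last target.

## Working session

There is one attempt and no reset: what is moved stays moved. The work goes in short steps, each a Python script; the robot and the scene stay as the last script left them, time stands still between calls to the robot, and variables do not carry over. Pictures are saved under pics/ and viewed, and the job is handed in when it is done.

```bash
ls; mkdir -p pics
python3 - <<'E'
from rig import bot
import cv2
for n in ("top","side","wrist"):
    c=bot.read_camera(n); cv2.imwrite(f"pics/{n}0.png",c["image"])
    print(n,{k:v for k,v in c.items() if k not in("image","depth")})
print(bot.read_state())
E
```

```text
pics
top {'fovy': 43.2291609819363, 'cx': 281.0491376351045, 'cy': 203.50713151841748, 'eye': array([478.00913245,   2.92170448, 916.39593696]), 'attitude': array([ 0.03066877, -0.69928659,  0.71415824, -0.00597487])}
side {'fovy': 50.912618702671935, 'cx': 274.0847698255741, 'cy': 220.18920978084296, 'eye': array([ 266.7777386 , -627.41713232,  540.03914272]), 'attitude': array([-0.45518304,  0.86768432, -0.17694516,  0.09285869])}
wrist {'fovy': 70.30029253228882, 'cx': 282.26665792846217, 'cy': 208.4695195277543, 'mount': array([[ 9.99999897e-01,  3.62633738e-04, -2.72262159e-04,
        -1.95648905e+00],
       [ 3.73368474e-04, -3.17711462e-01,  9.48187369e-01,
        -1.23180157e+02],
       [ 2.57343922e-04, -9.48187374e-01, -3.17711565e-01,
         8.08015737e+01],
       [ 0.00000000e+00,  0.00000000e+00,  0.00000000e+00,
         1.00000000e+00]])}
{'clock': 0.15, 'joint_positions': array([-1.38461225e+00,  3.00318308e-01,  1.52143548e+00, -2.84543973e-05,
        1.32066946e+00, -6.65946951e-02]), 'qvel': array([-0.00056313, -0.00135485, -0.00053934,  0.00172541,  0.00187778,
       -0.0017174 ]), 'effort': array([ 7.84384774e-04, -5.43670142e+01, -3.61886466e+01, -5.03136016e-05,
        3.12586162e-03, -2.31336418e-05]), 'ee_pos': array([ 137.51774991, -532.37107844,  249.86671679]), 'tool_rot': array([ 0.55922738, -0.55885223,  0.43320931, -0.432757  ]), 'ft_force': array([-0.19244307, -0.85383039,  0.28356839]), 'moment': array([ 0.0238798 , -0.05839882,  0.01232181]), 'grip_width': 85.57303034110029}
```

View pics/top0.png

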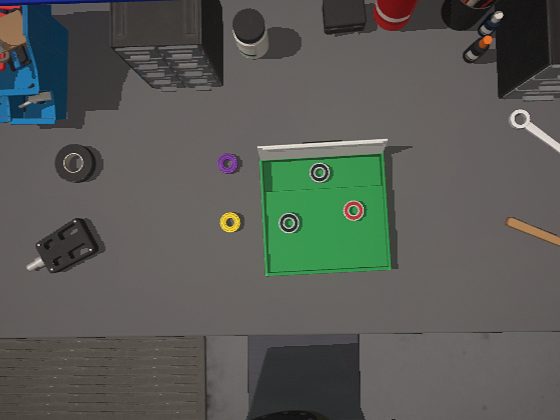

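View pics/side0.png

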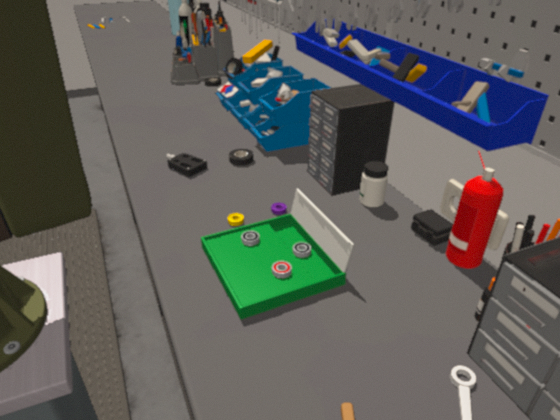

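The top view shows a black-sealed ring in the trough at (320,172), a black-sealed ring on the deck at (289,222), the red one at (353,210), purple at (228,163), yellow at (230,222), and a big black ring at (75,163). The ring wanted is (289,222), because it has a black seal and lies on the deck. I'll confirm that in a crop and measure.

```bash
cat > h.py <<'E'
import numpy as np, cv2
from scipy.spatial.transform import Rotation as R
def rot(q): return R.from_quat([q[1],q[2],q[3],q[0]]).as_matrix()
def ray(c,uv,z):
    f=210/np.tan(np.radians(c["fovy"]/2)); d=rot(c["attitude"])@np.array([(uv[0]-c["cx"])/f,(uv[1]-c["cy"])/f,1])
    e=np.array(c["eye"]); return e+d*(z-e[2])/d[2]
E
python3 - <<'E'
from rig import bot
from h import *
out={}
for n in("top","side"):
    c=bot.read_camera(n); im=c["image"]; hsv=cv2.cvtColor(im,cv2.COLOR_BGR2HSV)
    g=cv2.inRange(hsv,(50,120,50),(75,255,255))
    nl,lab,st,_=cv2.connectedComponentsWithStats(g); k=1+np.argmax(st[1:,4]); m=np.uint8(lab==k)*255
    # green incl. holes
    cs,_=cv2.findContours(m,cv2.RETR_EXTERNAL,cv2.CHAIN_APPROX_NONE)
    c0=max(cs,key=cv2.contourArea); hull=cv2.convexHull(c0)
    ap=cv2.approxPolyDP(hull,5,True)[:,0]
    print(n,"hull",ap.tolist())
    for p in ap: print("  z27",p,ray(c,p,27).round(1))
    fill=np.zeros_like(m); cv2.drawContours(fill,[hull],-1,255,-1)
    ho=cv2.bitwise_and(fill,cv2.bitwise_not(g))
    hs,_=cv2.findContours(ho,cv2.RETR_EXTERNAL,cv2.CHAIN_APPROX_NONE)
    for h in hs:
        a=cv2.contourArea(h)
        if a>100:
            (x,y),(w,hh),an=cv2.minAreaRect(h); print("  blob",round(x,1),round(y,1),round(w,1),round(hh,1),a,"at z32",ray(c,(x,y),32-4).round(1),"z16",ray(c,(x,y),12).round(1))
    if n=="top":
        cv2.imwrite("pics/crop1.png",cv2.resize(im[130:285,210:400],None,fx=4,fy=4,interpolation=cv2.INTER_CUBIC)[:600,:800])
E
```

```text
top hull [[383, 152], [390, 269], [266, 275], [260, 160]]
  z27 [383 152] [ 607.3 -139.4   27. ]
  z27 [390 269] [ 411.8 -145.1   27. ]
  z27 [266 275] [405.4  61.1  27. ]
  z27 [260 160] [598.9  67.7  27. ]
  blob 288.5 223.0 20.0 21.0 330.0 at z32 [491.5  21.7  28. ] z16 [491.7  22.   12. ]
  blob 352.5 210.0 20.0 21.0 335.0 at z32 [511.  -85.7  28. ] z16 [511.6 -87.3  12. ]
  blob 319.0 172.0 20.0 20.0 320.5 at z32 [576.  -31.4  28. ] z16 [577.8 -32.   12. ]
side hull [[289, 214], [344, 273], [344, 283], [241, 318], [201, 237]]
  z27 [289 214] [595.2  64.7  27. ]
  z27 [344 273] [ 606.4 -140.9   27. ]
  z27 [344 283] [ 593.4 -163.    27. ]
  z27 [241 318] [ 406.1 -169.3   27. ]
  z27 [201 237] [404.8  58.6  27. ]
  blob 281.0 269.0 18.0 20.0 286.5 at z32 [509.1 -89.3  28. ] z16 [516.6 -72.4  12. ]
  blob 301.5 249.5 15.0 19.0 235.0 at z32 [566.4 -53.8  28. ] z16 [575.8 -35.9  12. ]
  blob 250.0 238.0 16.0 18.0 225.0 at z32 [490.6  17.2  28. ] z16 [497.6  37.3  12. ]
```

View pics/crop1.png

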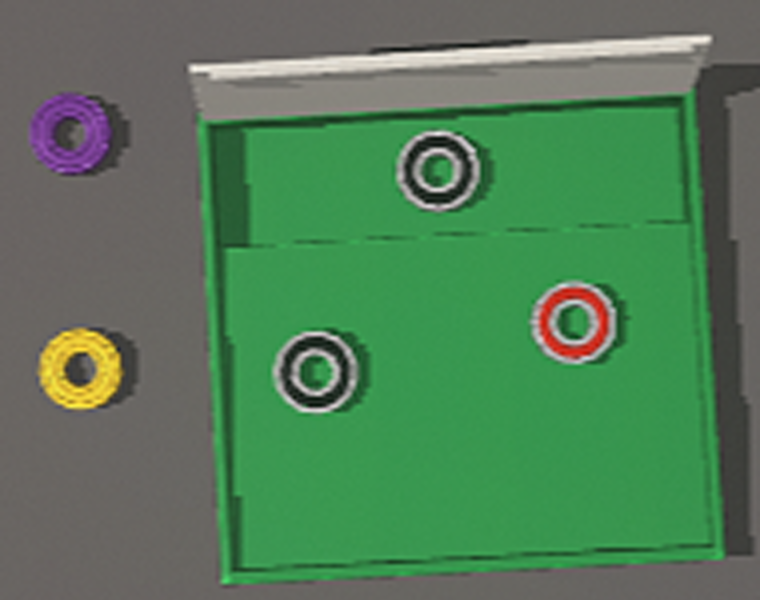

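The crop confirms it: the black seal on the deck is at (289,222) and the one to leave, red, is at (353,210). The tray yaw is about 1.8° and the trough centre is near (576,-37). In the trough frame black is about (-82,61) and red about (-66,-47), both within the stated ranges. I'll push from behind with the jaws slightly open as a two-point fork.

```bash
cat >> h.py <<'E'
th=np.radians(1.8); ex=np.array([np.cos(th),np.sin(th),0]); ey=np.array([-np.sin(th),np.cos(th),0]); O=np.array([575.7,-36.7,5.])
def W(x,y,z): return O+x*ex+y*ey+np.array([0,0,z])
def quat(s):  # s=-1: tool z = -ex (camera toward robot)
    zt=s*ex; yt=np.array([0,0,-1.]); xt=np.cross(yt,zt)
    q=R.from_matrix(np.c_[xt,yt,zt]).as_quat(); return np.array([q[3],q[0],q[1],q[2]])
def T(p):
    d=np.array(p)-O; return np.array([d@ex,d@ey,d[2]]).round(1)
E
python3 - <<'E'
from rig import bot
from h import *
for p in((491.4,21.6,30),(511,-86,30),(577,-32,16)): print(T(p))
print("tool z now",rot(bot.read_state()["tool_rot"])[:,2].round(2))
for s in(-1,1):
    print(s,bot.ik(W(-119,61,120),quat(s)),bot.ik(W(75,0,120),quat(s)))
E
```

```text
[-82.4  60.9  25. ]
[-66.2 -47.2  25. ]
[ 1.4  4.7 11. ]
tool z now [0.97 0.25 0.  ]
-1 [-3.53620481e-02  2.47064368e-01  1.91019050e+00 -4.44089210e-16
  9.84337787e-01 -1.63757430e+00] [-1.08936148e-01  6.40582350e-01  1.32659684e+00 -4.44089210e-16
  1.17441347e+00 -1.71114840e+00]
1 [-3.53620481e-02  2.47064368e-01  1.91019050e+00 -4.44089210e-16
  9.84337787e-01  1.50401835e+00] [-1.08936148e-01  6.40582350e-01  1.32659684e+00 -4.44089210e-16
  1.17441347e+00  1.43044425e+00]
```

Run:
```python
from rig import bot
from h import *
q=quat(-1)
bot.move_to(W(-119,61,110),q)
bot.move_gripper(20,20)
hit=bot.servo_line(W(-119,61,52),speed=120)
hit=bot.servo_line(W(-119,61,18),speed=25,until_force=3)
s=bot.read_state(); print(hit,T(s["ee_pos"]),s["ft_force"],s["grip_width"],s["clock"])
c=bot.read_camera("top"); cv2.imwrite("pics/t2.png",cv2.resize(c["image"][110:310,200:420],None,fx=3,fy=3))
c=bot.read_camera("side"); cv2.imwrite("pics/s2.png",cv2.resize(c["image"][150:350,170:380],None,fx=3,fy=3))
```

```text
True [-119.    61.    35.1] [-3.52055163 -0.6330588  11.40510575] 20.36167141290967 4.6167
```

View pics/s2.png

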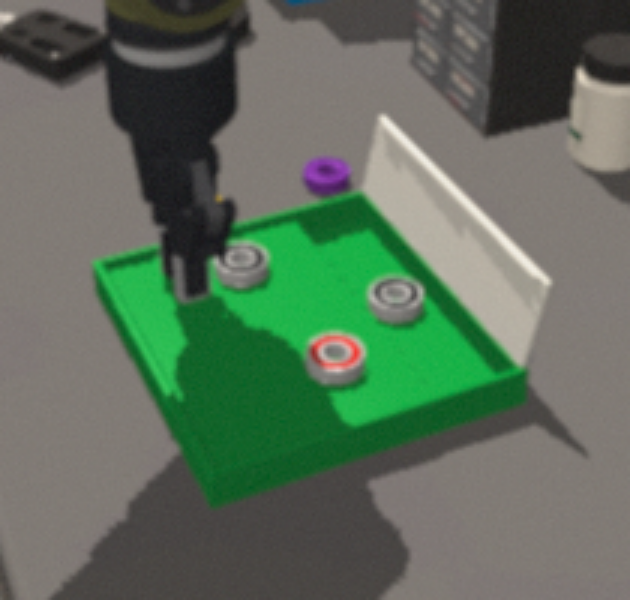

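The side picture shows the tips on the deck just behind the bearing, pixel (245,262) in the crop. Contact came at TCP z 35.1, which is the 16 mm deck plus the 19 mm tip reach, so it agrees. Now I push.

Run:
```python
from rig import bot
from h import *
bot.servo_line(W(-119,61,38.5),speed=30)
h=bot.servo_line(W(-32,61,38.5),speed=45,until_force=15)
bot.dwell(.2)
s=bot.read_state(); print(h,T(s["ee_pos"]),s["ft_force"],s["clock"])
bot.servo_line(W(-60,61,42),speed=100)
bot.servo_line(W(-80,61,130),speed=150)
for n,a in(("top",(110,310,200,420)),("side",(150,350,170,380))):
    c=bot.read_camera(n); cv2.imwrite(f"pics/{n}3.png",cv2.resize(c["image"][a[0]:a[1],a[2]:a[3]],None,fx=3,fy=3))
print(bot.read_state()["clock"])
```

```text
False [-32.   61.   38.5] [-1.09748048 -0.21204084  0.53515358] 7.2667
8.55
```

View pics/side3.png

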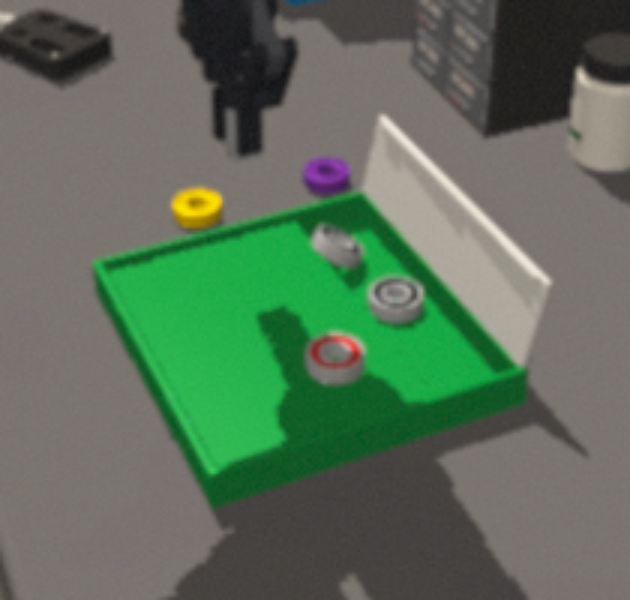

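View pics/top3.png

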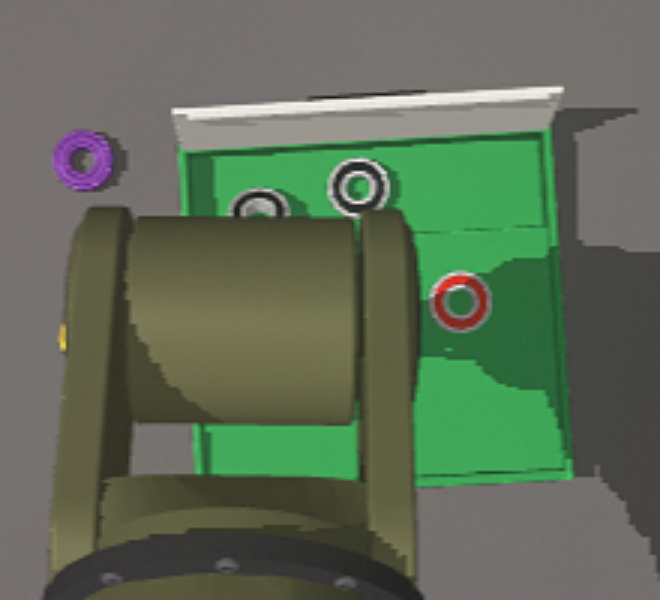

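The bearing has gone over the edge but leans on the deck lip: crop (337,245) in the side view, (260,205) in the top view. It needs a further nudge. First I'll move clear enough to measure where it is.

Run:
```python
from rig import bot
from h import *
c=bot.read_camera("top");s=bot.read_camera("side");p=bot.read_state()["ee_pos"]
for z in (20,25,30): print(z,T(ray(c,(200+260/3,110+210/3),z)),T(ray(s,(170+337/3,150+246/3),z)))
def pts(c):
    f=210/np.tan(np.radians(c["fovy"]/2)); v,u=np.mgrid[:420,:560]; d=c["depth"]
    P=np.stack([(u-c["cx"])*d/f,(v-c["cy"])*d/f,d],-1)@rot(c["attitude"]).T+np.array(c["eye"])
    return P
P=pts(s)[225:244,272:294]; hsv=cv2.cvtColor(s["image"],cv2.COLOR_BGR2HSV)[225:244,272:294]
m=hsv[...,1]<90
Q=np.array([T(x) for x in P[m]]); print(len(Q)); print(np.percentile(Q,[2,10,50,90,98],axis=0).round(1))
cv2.imwrite("pics/s4.png",cv2.resize(s["image"][205:265,250:330],None,fx=8,fy=8,interpolation=cv2.INTER_CUBIC))
```

```text
20 [-9.2 60.5 15. ] [-13.4  57.8  15. ]
25 [-9.7 60.4 20. ] [-16.4  51.6  20. ]
30 [-10.2  60.3  25. ] [-19.4  45.5  25. ]
170
[[-28.3  42.2  -0.4]
 [-25.9  44.1   9.1]
 [-15.3  55.8  16.6]
 [ -1.6  73.3  23.4]
 [  3.2  98.4  25.2]]
```

View pics/s4.png

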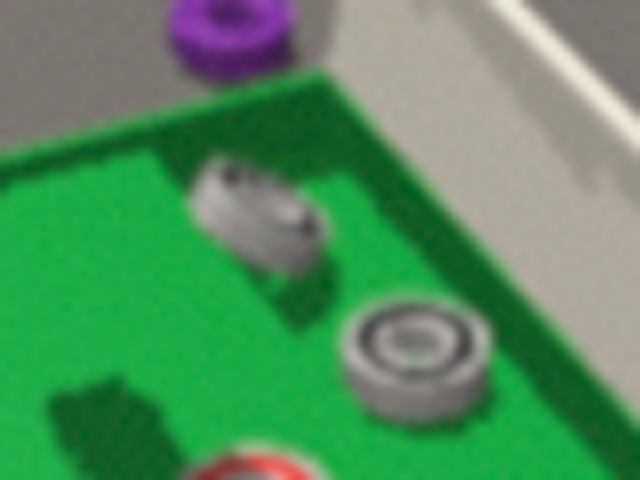

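It leans with its rear at x≈-28 and rear top at z≈25, centred at y≈59. I'll push 15–18 mm further with lower tips.

Run:
```python
from rig import bot
from h import *
bot.servo_line(W(-56,60,60),speed=150)
bot.servo_line(W(-56,60,37),speed=80)
h=bot.servo_line(W(-18,60,37),speed=40,until_force=15)
s=bot.read_state(); print(h,T(s["ee_pos"]),s["ft_force"],s["clock"])
c=bot.read_camera("side"); cv2.imwrite("pics/s5.png",cv2.resize(c["image"][190:290,220:350],None,fx=5,fy=5))
```

```text
False [-18.2  60.   37. ] [-0.438695    0.41804922 -0.41385636] 10.8333
```

View pics/s5.png

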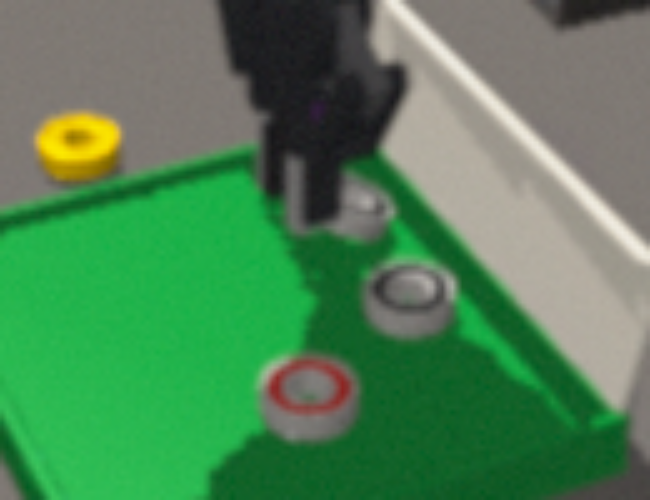

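The bearing, crop (360,210), now appears flat in the trough just ahead of the fingers. I'll lift off straight up and check.

Run:
```python
from rig import bot
from h import *
bot.servo_line(W(-26,60,37),speed=80)
bot.servo_line(W(-60,60,135),speed=180)
c=bot.read_camera("side"); cv2.imwrite("pics/s6.png",cv2.resize(c["image"][190:290,220:350],None,fx=5,fy=5))
t=bot.read_camera("top")
f=210/np.tan(np.radians(c["fovy"]/2)); v,u=np.mgrid[:420,:560]; d=c["depth"]
P=np.stack([(u-c["cx"])*d/f,(v-c["cy"])*d/f,d],-1)@rot(c["attitude"]).T+np.array(c["eye"])
r=P-O; X=r@ex;Y=r@ey;Z=r[...,2]
hsv=cv2.cvtColor(c["image"],cv2.COLOR_BGR2HSV)
for nm,a in(("black",(-27,26,35,90)),("red",(-100,-30,-80,-20))):
    m=(X>a[0])&(X<a[1])&(Y>a[2])&(Y<a[3])&(hsv[...,1]<90 if nm=="black" else ~((hsv[...,0]>50)&(hsv[...,0]<75)&(hsv[...,1]>90)))&(Z>-2)&(Z<40)
    Q=np.c_[X[m],Y[m],Z[m]]; print(nm,m.sum(),np.percentile(Q,[3,50,97],axis=0).round(1))
# lid angle from white points
m=(hsv[...,1]<50)&(hsv[...,2]>120)&(X>26)&(X<70)&(abs(Y)<95)&(Z>30)&(Z<85)
p=np.polyfit(Z[m],X[m],1); print("lid",m.sum(),np.pi/2+np.arctan(p[0]),np.polyval(p,24),Z[m].max())
print(bot.read_state()["clock"])
```

```text
black 208 [[-16.5  42.3  -0. ]
 [ -1.4  57.    9.1]
 [ 17.   77.3  12.4]]
red 292 [[-83.1 -66.6  15.7]
 [-68.3 -53.   25.3]
 [-52.2 -28.3  27.6]]
lid 1582 1.7522553139593275 27.457911414619147 83.50155921549464
11.9583
```

View pics/s6.png

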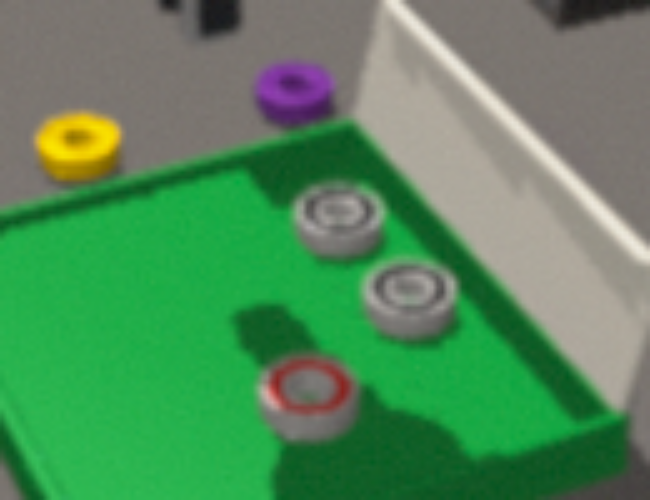

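The bearing lies flat in the trough (x -16..17, top z≈11). Red still centres at about (-67,-47). The lid is at about 1.75 rad. Now I close the lid with the jaws shut, moving along the hinge arc.

Run:
```python
from rig import bot
from h import *
q=quat(-1)
bot.servo_line(W(-60,20,160),speed=200)
bot.servo_line(W(72,0,160),speed=200)
bot.move_gripper(0)
bot.servo_line(W(72,0,82),speed=120)
def P(a,off,r=42): return W(29-r*np.cos(a)+off*np.sin(a)+11,0,24+r*np.sin(a)+off*np.cos(a)+19)
for a in np.linspace(1.7,0.15,9):
    h=bot.servo_line(P(a,2),speed=60,until_force=20)
    s=bot.read_state(); print(round(a,2),h,T(s["ee_pos"]),s["ft_force"].round(1),round(s["clock"],2))
    if h: break
else:
    h=bot.servo_line(P(0,-4),speed=25,until_force=8)
    s=bot.read_state(); print(h,T(s["ee_pos"]),s["ft_force"].round(1),s["clock"])
c=bot.read_camera("side"); cv2.imwrite("pics/s7.png",cv2.resize(c["image"][150:350,170:380],None,fx=3,fy=3))
```

```text
1.7 False [47.6 -0.1 84.8] [ 0.8  0.2 -0.6] 14.85
1.51 False [39.3  0.  85. ] [-0.3  0.5  0.1] 15.13
1.31 False [31.2 -0.  84.1] [ 0.5 -0.   0.7] 15.42
1.12 False [23.3  0.  81.6] [-0.9 -0.5 -0.1] 15.7
0.92 False [16.2  0.  77.6] [0.9 0.1 1.2] 15.98
0.73 False [ 9.8  0.  72.3] [ 0.4 -0.3 -0.3] 16.27
0.54 False [ 4.6  0.  65.8] [-0.1  0.6 -0.4] 16.55
0.34 False [ 0.8  0.  58.6] [1.2 0.8 0.4] 16.83
0.15 False [-1.5  0.1 50.8] [-0.2  0.6 -0.2] 17.12
True [-1.3 -0.  45. ] [-3.3 -0.1  9.3] 17.4833
```

View pics/s7.png

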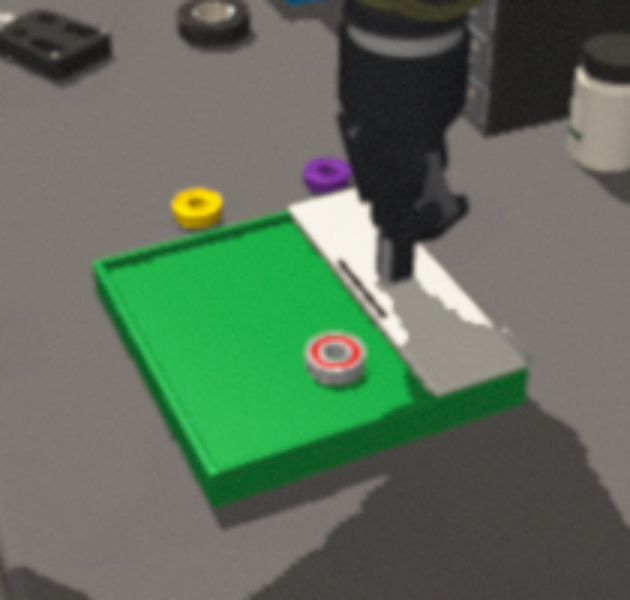

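The picture shows the lid flat over the trough. Contact came at tip z≈26, which is the shut lid's top height. I'll retract and verify.

Run:
```python
from rig import bot
from h import *
bot.servo_line(W(-1.3,0,170),speed=150)
bot.dwell(.3)
c=bot.read_camera("side"); cv2.imwrite("pics/s8.png",cv2.resize(c["image"][150:350,170:380],None,fx=3,fy=3))
f=210/np.tan(np.radians(c["fovy"]/2)); v,u=np.mgrid[:420,:560]; d=c["depth"]
r=np.stack([(u-c["cx"])*d/f,(v-c["cy"])*d/f,d],-1)@rot(c["attitude"]).T+np.array(c["eye"])-O
X=r@ex;Y=r@ey;Z=r[...,2]; hsv=cv2.cvtColor(c["image"],cv2.COLOR_BGR2HSV)
m=(hsv[...,1]<60)&(hsv[...,2]>90)&(X>-24)&(X<24)&(abs(Y)<95)&(Z>0)&(Z<70)
A=np.c_[X[m],Y[m],np.ones(m.sum())]; k=np.linalg.lstsq(A,Z[m],rcond=None)[0]; print("lid angle",-np.arctan(k[0]),"z mid",k[2],m.sum())
m=(X>-100)&(X<-30)&(Y>-80)&(Y<-20)&(Z>10)&(Z<40)&~((hsv[...,0]>50)&(hsv[...,0]<75)&(hsv[...,1]>90))
print("red",np.percentile(np.c_[X[m],Y[m],Z[m]],[3,50,97],axis=0).round(1))
print(bot.read_state()["clock"])
```

```text
lid angle 0.002412153637836975 z mid 25.478328140390158 1554
red [[-83.1 -67.   15.2]
 [-68.4 -51.7  25.4]
 [-50.9 -29.8  27.8]]
18.875
```

View pics/s8.png

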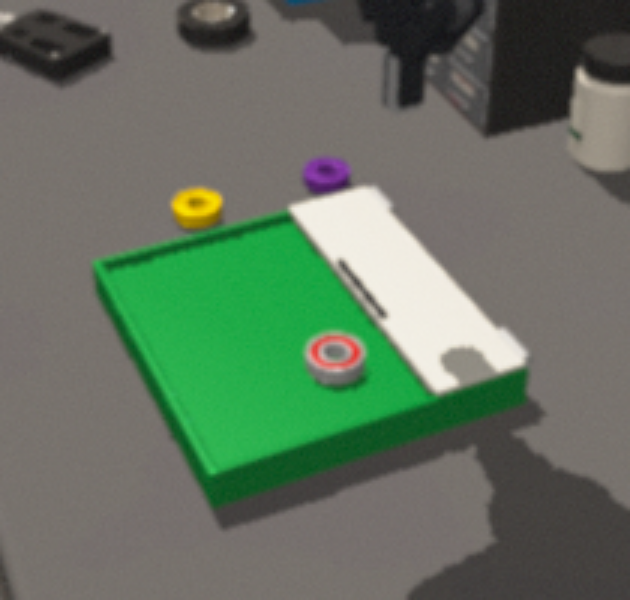

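The lid is shut at about 0.00 rad, the red bearing hasn't moved (crop (335,357)), and the arm is clear.

```bash
python3 -c "
from rig import bot
bot.finish_job()"
```

```text
the job is handed in; nothing more can be done
```

The black-sealed bearing is in the trough, the lid is shut over it, and the job is handed in; I took my last checks just before that, at 18.9 s.

- **Sweep:** I pushed the bearing along the deck with slightly open fingers, without lifting it. The first push left it tilted against the deck lip, so I gave it a second, lower push. It then lay flat in the trough, at about x -16 to 17 and y 42 to 77 mm, with its top about 11 mm above the floor.
- **Lid:** I swung it shut along its hinge arc with closed fingers. It measured 0.002 rad afterwards, and contact came at the expected shut height.
- **Red bearing:** it stayed where it started. Its position in the side view was the same before and after closing the lid, at about (-67,-47) mm in the trough frame, which matches the first top-view estimate.
- **Arm:** it was clear of everything at hand-in.

None of the final checks failed or disagreed. The black bearing can't be seen under the shut lid, so its resting position was last confirmed just before closing.

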